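Hook the freshness cartridge into the treat bin and shut its flap

TASK

Fit the white freshness cartridge into the mouth of the tan treat bin: with the end away from its green tongue tilted up, hook that tongue under the bin's brown lip, then swing the raised end down until the cartridge lies flat and fully home in its seat. Then gently lower the bin's domed flap until it is fully shut, without letting it slam. Leave the bowl, bone, coaster, jar, tin, brush and clicker where they are.

Things in the scene. Friction and masses are not known exactly. Their poses are not given: they have to be found in the camera images.
- cartridge_tab (a point): Centre of the cartridge's blue upright pull tab: 12 mm thick along x, 44 mm wide along y, standing 12 to 52 mm above the underside, mid-slab; this point is 32 mm above the underside. The loose cartridge (about 0.16 kg) is a white slab with black slots, 110 mm (x) by 104 mm (y), 12 mm thick, lying flat. Axes: x away from the green tongue, z up.
- cartridge_tongue (a point): Middle of the tip edge of the cartridge's green tongue, 79 mm in -x of the tab and 2.5 mm above the underside. The tongue is flat, 60 mm wide (y), 5 mm thick, level with the underside, and sticks out 24 mm from the slab's -x edge. Same axes as the cartridge.
- bin_seat (a point): Seat centre in the fixed tan bin's mouth, 72 mm over the table: where the middle of the slab's underside must rest, on ledges 12 mm wide along both long walls; open below between them. Axes: x from the lip to the far wall, y towards the flap's hinge, z up. Mouth inside x -83 to 59, y -56 to 56 mm, so 4 mm of play each way. Walls 5 mm, rim 13 mm above this point.
- bin_lip (a point): Middle of the lower edge of the brown lip, a 5 mm thick strip covering the first 20 mm of the mouth at its -x end, full width: 63 mm in -x of the seat centre and 8 mm above it (the lip's underside). The tongue belongs under it, with open space below; the cartridge is too long to go in level. Same axes as the bin.
- flap_hinge (a point): Middle of the flap's hinge axis, which runs along the bin's x at the rim on its +y side: in the bin's axes 11.5 mm in -x, 61 mm in +y from the seat centre and 13 mm above it. Same axes as the bin.
- flap_edge (a point): Middle of the outer free edge of the flap (top of the dome, side away from the hinge). The flap is a tan lid like a tray upside down, 150 mm long (x), 122 mm wide, 52 mm high over the rim when shut, walls 4 mm; it clears the seated cartridge's tab. Shut, this point lies 122 mm in -y of the hinge and 52 mm above it.
- flap (a joint): Flap angle: 0 shut on the rim, growing as the free edge swings up and over to the bin's +y side; at 1.57 it stands upright, its domed back facing +y. Starts at 1.65 to 1.95, stop 2.05. Stiff hinge (0.16 N m): it stays where left, so push it from behind, then from above, all the way down, about 2 N near the free edge.
- bowl: Empty stainless steel pet bowl, 130 mm across, 45 mm high, loose; origin under its centre. Must stay.
- bone: Red rubber chew bone, 136 mm long along its x, 66 mm across the knobs, 36 mm high, loose; origin under its centre. Must stay.
- coaster: Blue ceramic coaster, 100 mm across, 9 mm thick, loose; origin under its centre. Must stay.
- jar: Amber jar, 80 mm across, 95 mm high, loose, standing on the coaster; origin under its centre. Must stay.
- tin: Metal tin, 66 mm across, 60 mm high, loose; origin under its centre. Must stay.
- brush: Flat brush with a wooden handle and metal collar, lying along its x, 150 mm long, loose; origin under its centre. Must stay.
- clicker: Small yellow training clicker with a dark button, a loose box 32 by 20 by 14 mm; origin under its centre. Must stay.
Mind the look-alikes: they are no part of the job. What is shaped like the part that bears cartridge_tab but pink is not meant. What is shaped like the part that bears bin_seat but pink is not meant.

How it is judged (in metres and radians):
On the way, in this order (a step that is already met when the one before it is completed fails the run):
1. the tongue is hooked under the lip by at least 5 mm while the far end is still tilted up (x of cartridge_tongue in the frame of bin_lip between -0.025 and -0.005 m and z of cartridge_tongue in the frame of bin_lip between -0.045 and 0 m and y of cartridge_tongue in the frame of bin_lip between -0.03 and 0.03 m and angle between the z axis of cartridge_tab and the z axis of bin_seat, either way round above 0.06 rad), for 0.05 s.
2. the cartridge lies flat in its seat, tongue under the lip, before the flap comes down (z of cartridge_tab in the frame of bin_seat between 0.0295 and 0.0345 m and x of cartridge_tongue in the frame of bin_lip below -0.01 m and angle between the z axis of cartridge_tab and the z axis of bin_seat, either way round below 0.04 rad and value of joint flap above 0.8 rad), for 0.2 s.
At the end, for the whole second after the job is handed in: The cartridge lies flat in its seat in the bin's mouth (within 6.5 mm of the seat centre sideways, 2.5 mm in height, 0.04 rad of level) with its tongue at least 9 mm under the lip, at rest; the flap is shut to within 0.06 rad and still (x of cartridge_tab in the frame of bin_seat between -0.0065 and 0.0065 m and y of cartridge_tab in the frame of bin_seat between -0.0065 and 0.0065 m and z of cartridge_tab in the frame of bin_seat between 0.0295 and 0.0345 m and x of cartridge_tongue in the frame of bin_lip below -0.009 m and angle between the z axis of cartridge_tab and the z axis of bin_seat, either way round below 0.04 rad and value of joint flap below 0.06 rad and velocity of joint flap between -0.05 and 0.05 rad/s and linear speed of cartridge below 0.02 m/s); the robot touches nothing.
It fails at once if the flap is slammed (closing faster than 3 rad/s) (velocity of joint flap below -3 rad/s).
It fails at once if a bystander (bowl, bone, coaster, jar, tin, brush or clicker) is shifted by more than 25 mm (distance of any of bowl, bone, coaster, jar, tin, brush, clicker from where it was at the start of the episode above 0.025 m).
It also fails if it takes over 61 s, if anything falls off the work surface, if the arm or the gripper's body presses on something with over 40 N, if the wrist force passes 120 N, or if a joint passes its speed limit or range.

ROBOT

A 6-joint arm with a two-finger parallel gripper is mounted at the origin on the work surface. World frame = base frame: x ahead of the robot, y to its left, z up, the work surface at z = 0. Lengths are in mm, angles in rad, forces in N, time in s.
With the tool pointing down it reaches from about 300 to 850 mm from the base axis. Payload 4.2 kg.
Tool frame: the origin (TCP) lies midway between the tips of the shut fingers; the grasp point (between the pads) lies 19 mm behind it; z points along the fingers, y is the line along which they close (so a half turn about z gives the same grasp; the last joint's range is limited). The gripper opens to 91 mm and grips with 3 to 60 N. Pads are 32 mm wide; open, the fingers measure 118 mm over their backs; the gripper's body (76 mm by 178 mm) begins 60 mm behind the grasp point.
Start: joints at [1.096, 0.32, 1.565, -0, 1.257, -0.02], TCP at [252.592, 516.566, 213.976] pointing down, gripper open.
Joint ranges: [-3.11, 3.11], [-0.84, 2.01], [0.21, 2.61], [-1.34, 4.49], [0.05, 2.63], [-2.56, 2.56]. Speed limits (rad/s): [2.57, 2.57, 3.14, 3.14, 3.14, 3.14].

INTERFACE

Orientations are given as a rotation vector (axis times angle).
In Python, from station import r gives the robot as it stands.
- The arm moves only by the tool drive_tool, never from a script. Its argument "rows" is a list of rows, each a list of 2 entries, a list of its own where there are three numbers: the shift along the world's x, y, z as a fraction of full scale, then the turn, a rotation vector about the world's x, y, z as a fraction of full scale. In form: [[[tx, ty, tz], [rx, ry, rz]], ...]. A call has 1 to 20 rows; each row is the pose to reach, as a shift and turn from the pose commanded when the call began; what a row does not reach only later rows make up. Full scale, the value 1, is 30 cm for a shift and 120 degrees for a turn. A row lasts 1/10 s, in which the tool goes at most 50 mm and 8.59 degrees, less where a joint would pass 70% of its speed; a pose out of reach is approached as far as the arm can. A call with a number of a shift or a turn outside -1 to 1 is refused whole. A call with a gripper value outside its range is refused whole. "gripper" is the opening, from -1 (shut) to 1 (fully open), so that 0 is half open, set as the call begins (left out, the last holds). The fingers move at their own pace and stop on an object; "newtons" is the grip in N (left out, the last holds). Time passes only in rows, so rows that repeat a pose let the fingers close. It gives the time, the measured TCP pose, the force, the opening and the grip force at its end, in the units of the state.
- r.get_state(): the state, without advancing time (a new reading comes with each control period).
- r.get_image(name): name is "side" or "top"; returns the picture (384x512x3 uint8, red, green, blue); there is no depth.
- r.calibration(name): a dict with "fx", "fy", "cx", "cy" (pixels), "R" (3x3) and "t" (3): a world point X has camera coordinates R X + t. Camera axes: x right, y down, z forward; pixel columns grow to the right and rows downward; lengths in mm; the calibration is good to about 2 mm. A picture is of the moment at which its call begins. calibration takes no time and is no camera call.
- r.sign_off(): hands the job in; it is judged then, once.
Trained networks look in the newest picture that a camera, given by its name, has taken for a name from the list of things; names that differ only in an ending like _2 or _b are one class to them, and where a whole thing is asked for, a point or a joint stands for the part that bears it (a point fixed in the world has none). Each returns a list of dicts, best first, with "conf" (0 to 1); they miss things now and then, are a little off and sometimes report something else, mostly with a low value. They report only what shows in the picture. A call takes as long as a camera call. They do not tell look-alikes from the thing itself.
- r.cut_out(camera, name): "pixels" (384x512 bool, what is visible of it) and "extent" ([left, top, right, bottom] in pixels, round what is visible of it).
The state is a dict: "time": time; "joints": joint angles; "joint_velocities": joint speeds; "joint_efforts": joint torques, N m; "eef_pos": TCP position; "tcp_rot": TCP orientation; "force": force on the tool from outside, world axes, zero at the start; "ft_torque": the same for the moment, N m; "width": finger opening in mm; "gripper_force": force on a finger pad.
Only numpy, scipy, OpenCV 4.12 (cv2) and the standard library are available. Lean on these libraries where they do the work, as an engineer would, in place of code of your own. Each camera call takes 0.05 s, during which the arm holds its last target. There are 200 camera calls.

## Working session

There is one attempt and no reset: what is moved stays moved. The work goes in short steps, Python scripts to look and compute and a tool call to move; the robot and the scene stay as the last step left them, time stands still between calls to the robot, and variables do not carry over. Pictures are saved under pics/ and viewed, at most 10 in all, crops included, and the job is handed in when it is done.

Besides the shell and the picture viewer there is one more tool, called after "Emit:" in YAML: its name, and indented under it one key for each argument. drive_tool: Moves the arm, as the interface text tells. Shift numbers are shares of 30 cm and turn numbers shares of 120 degrees, none past 1 either way. Its arguments: {"type":"object","properties":{"rows":{"type":"array"},"gripper":{"type":"number"},"newtons":{"type":"number"}},"required":["rows"]}

```bash
mkdir -p pics; ls
python3 - <<'E'
from station import r
import cv2,numpy as np
ims=[]
for c in("top","side"):
    im=r.get_image(c);cv2.imwrite(f"pics/{c}0.png",im[:,:,::-1]);K=r.calibration(c);print(c,{k:np.round(v,3).tolist() for k,v in K.items()})
    for n in("cartridge_tab","bin_seat","bin_lip","flap","cartridge_tongue"):
        try:
            for d in r.cut_out(c,n)[:3]:print(c,n,round(d["conf"],2),d["extent"],int(d["pixels"].sum()))
        except Exception as e:print(c,n,e)
print(r.get_state())
E
```

```text
pics
top {'fx': 382.345, 'fy': 382.345, 'cx': 258.298, 'cy': 191.03, 'R': [[-0.011, -1.0, -0.009], [-0.991, 0.012, -0.136], [0.136, 0.008, -0.991]], 't': [-121.263, 515.406, 1382.334]}
top cartridge_tab 0.82 [325.6, 239.5, 363.3, 282.0] 960
top cartridge_tab 0.74 [249.6, 195.2, 288.8, 234.6] 878
top cartridge_tab 0.57 [382.7, 221.4, 412.6, 259.9] 984
top bin_seat 0.95 [155.7, 160.2, 234.3, 220.3] 2982
top bin_seat 0.68 [90.4, 169.1, 151.5, 224.0] 2039
top bin_lip 0.76 [89.9, 167.0, 150.5, 223.6] 2026
top bin_lip 0.71 [156.3, 161.5, 232.6, 218.6] 2950
top flap 0.66 [159.8, 157.0, 196.6, 209.7] 1354
top flap 0.65 [90.2, 168.1, 142.7, 222.2] 1796
top cartridge_tongue 0.94 [322.3, 238.6, 365.8, 279.4] 947
top cartridge_tongue 0.75 [250.4, 191.8, 288.6, 232.8] 918
top cartridge_tongue 0.59 [378.1, 219.5, 412.0, 260.1] 1002
side {'fx': 418.93, 'fy': 418.93, 'cx': 258.516, 'cy': 197.381, 'R': [[0.699, -0.715, 0.015], [-0.382, -0.391, -0.837], [0.604, 0.58, -0.547]], 't': [-459.65, 216.632, 1150.695]}
side cartridge_tab 0.94 [221.5, 216.9, 266.2, 246.5] 961
side cartridge_tab 0.76 [249.1, 29
[... 611 characters left out ...]
 244.5] 897
{'time': 0.6, 'joints': array([ 1.09603106e+00,  3.19593737e-01,  1.56450068e+00,  9.21503181e-06,
        1.25744440e+00, -1.99932445e-02]), 'joint_velocities': array([-0.00216663,  0.00065774, -0.00020218, -0.0003561 , -0.00142789,
        0.00074127]), 'joint_efforts': array([-3.24692037e-04, -4.12116694e+01, -2.32131958e+01,  7.27553177e-02,
        3.78416525e-02,  3.90498684e-06]), 'eef_pos': array([252.56633959, 516.56119989, 213.97927647]), 'tcp_rot': array([7.08217525e-01, 3.06071935e+00, 8.53606755e-05]), 'force': array([ 0.53382962,  0.08402152, -1.04055943]), 'ft_torque': array([ 0.02519636,  0.05104854, -0.02886793]), 'gripper_force': 0.0, 'width': 90.61322346878623}
```

Run:
```python
import cv2
a=cv2.imread("pics/top0.png")[145:300,80:430];cv2.imwrite("pics/t1.png",cv2.resize(a,(798,353),interpolation=3))
a=cv2.imread("pics/side0.png")[110:384,90:440];cv2.imwrite("pics/s1.png",cv2.resize(a,(760,595),interpolation=3))
```

```text
(no output)
```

View pics/t1.png

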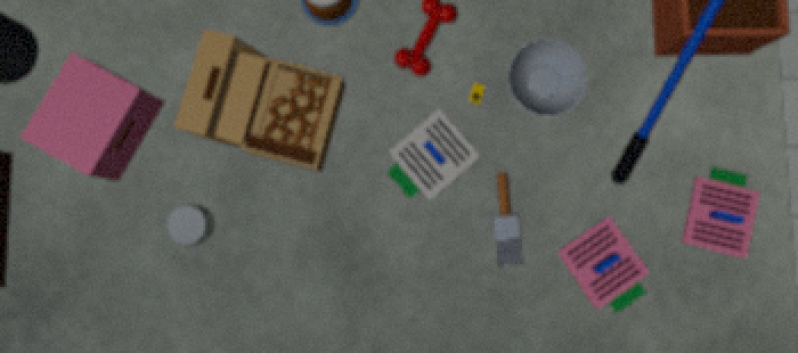

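View pics/s1.png

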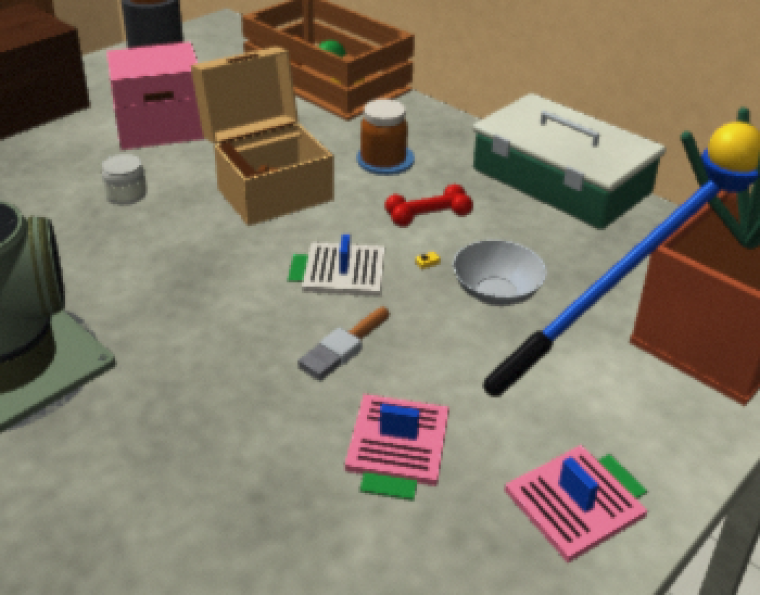

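White cartridge: top px (270,213), tongue towards lower left. Two pink look-alikes at (344,261) and (398,240). The tan bin with the brown lip on its lower short edge is at (212,190), flap on its left; the pink bin is at (120,195). White and tan are the ones meant. Next I fit their poses by silhouette.

```bash
cat > h.py <<'E'
from station import r
import cv2,numpy as np
from scipy.optimize import minimize
from scipy.spatial.transform import Rotation as Ro
S=4
def proj(c,X):
    K=r.calibration(c);p=np.asarray(X)@np.array(K["R"]).T+np.array(K["t"])
    return np.c_[K["fx"]*p[:,0]/p[:,2]+K["cx"],K["fy"]*p[:,1]/p[:,2]+K["cy"]]
def box(x0,x1,y0,y1,z0,z1):return np.array([[x,y,z] for x in(x0,x1) for y in(y0,y1) for z in(z0,z1)],float)
def render(c,parts):
    m=np.zeros((384*S,512*S),np.uint8)
    for P in parts:
        h=cv2.convexHull(((proj(c,P)+.5)*S-.5).astype(np.float32))
        cv2.fillConvexPoly(m,np.round(h*16).astype(np.int32),1,shift=4)
    return m>0
def place(P,x,y,yaw,z=0):return Ro.from_euler('z',yaw).apply(P)+[x,y,z]
def binparts(p):
    x,y,yaw,a=p[:4]
    F=box(-75,75,-122,0,0,52);F=Ro.from_euler('x',-a).apply(F)+[-11.5,61,85]
    return [place(box(-88,64,-61,61,0,85),x,y,yaw),place(F,x,y,yaw)]
def cart(p):
    x,y,yaw=p[:3]
    return [place(b,x,y,yaw) for b in(box(-55,55,-52,52,0,12),box(-79,-55,-30,30,0,5),box(-6,6,-22,22,12,52))]
def fit(parts,masks,p0,step):
    M={c:cv2.resize(m.astype(np.uint8),None,fx=S,fy=S,interpolation=0)>0 for c,m in masks.items()}
    def f(p):
        t=0
        for c,m in M.items():
            q=render(c,parts(p));t+=1-(q&m).sum()/(q|m).sum()
        return t
    sx=np.array([p0]+[np.array(p0)+np.eye(len(p0))[i]*step[i] for i in range(len(p0))])
    o=minimize(f,p0,method='Nelder-Mead',options=dict(initial_simplex=sx,maxiter=300,xatol=.002,fatol=1e-5));return o.x,o.fun
E
cat > f.py <<'E'
from h import *
bm={};cm={};out=[]
for c,bp,cp in(("top",(212,190),(270,213)),("side",(210,170),(245,232))):
    im=r.get_image(c);hsv=cv2.cvtColor(im,cv2.COLOR_RGB2HSV)
    k=np.ones((3,3),np.uint8)
    for n,pt,D in(("bin_seat",bp,bm),("cartridge_tab",cp,cm)):
        L=r.cut_out(c,n)
        d=min(L,key=lambda d:np.hypot((d["extent"][0]+d["extent"][2])/2-pt[0],(d["extent"][1]+d["extent"][3])/2-pt[1]))
        m=d["pixels"].astype(np.uint8);
        if n=="bin_seat":
            col=((hsv[...,1]>85)&(hsv[...,0]>8)&(hsv[...,0]<35)).astype(np.uint8)
        else: col=((hsv[...,2]>165)|(hsv[...,1]>110)).astype(np.uint8)
        z=cv2.dilate(m,k,iterations=3)&col;z=cv2.morphologyEx(z,cv2.MORPH_CLOSE,np.ones((5,5),np.uint8))
        n_,lab,st,_=cv2.connectedComponentsWithStats(z);z=(lab==1+np.argmax(st[1:,4])).astype(np.uint8)
        print(c,n,m.sum(),z.sum());D[c]=z>0
for tag,P,M,p0,stp in(("bin",binparts,bm,None,(8,8,.15,.1)),("cart",cart,cm,None,(8,8,.15))):
    best=None
    for y0 in np.arange(-3,3.2,.8):
        q=(510,45,y0,1.8) if tag=="bin" else (445,-165,y0)
        x,f=fit(P,M,q,stp)
        if best is None or f<best[1]:best=(x,f)
    print(tag,best)
    for c in M:
        x1,f1=fit(P,{c:M[c]},best[0],stp);print("  ",c,np.round(x1,3),round(f1,3))
    np.save(tag+".npy",best[0])
vis=[]
for c in("top","side"):
    v=r.get_image(c)[:,:,::-1].copy();v=cv2.resize(v,None,fx=S,fy=S,interpolation=3)
    for P in binparts(np.load("bin.npy"))+cart(np.load("cart.npy")):
        h=cv2.convexHull(((proj(c,P)+.5)*S-.5).astype(np.float32));cv2.polylines(v,[np.round(h).astype(int)],True,(0,255,0) if c=="top" else (255,255,0),1)
    vis.append(v[145*S:245*S,150*S:300*S] if c=="top" else v[125*S:255*S,170*S:280*S])
cv2.imwrite("pics/fit.png",np.hstack([cv2.resize(v,(400,int(400*v.shape[0]/v.shape[1])))[:260] if 0 else cv2.resize(v,(400,480)) for v in vis]))
E
python3 f.py
```

```text
top bin_seat 2940 2824
top cartridge_tab 878 81
side bin_seat 3642 3703
side cartridge_tab 965 992Traceback (most recent call last):
  File "f.py", line 20, in <module>
    x,f=fit(P,M,q,stp)
        ~~~^^^^^^^^^^^
  File "h.py", line 32, in fit
    o=minimize(f,p0,method='Nelder-Mead',options=dict(initial_simplex=sx,maxiter=300,xatol=.002,fatol=1e-5));return o.x,o.fun
    res = _minimize_neldermead(fun, x0, args, callback, bounds=bounds,
                               **options)
    fxc = func(xc)
    fx = function(np.copy(x), *(wrapper_args + args))
  File "h.py", line 29, in f
    q=render(c,parts(p));t+=1-(q&m).sum()/(q|m).sum()
  File "h.py", line 13, in render
    h=cv2.convexHull(((proj(c,P)+.5)*S-.5).astype(np.float32))
                       ~~~~^^^^^
  File "h.py", line 7, in proj
    K=r.calibration(c);p=np.asarray(X)@np.array(K["R"]).T+np.array(K["t"])
ValueError: time passes only in moves, steps and waits
```

```bash
python3 - <<'E'
s=open("h.py").read()
s=s.replace("S=4\n","S=4\nCAL={c:r.calibration(c) for c in('top','side')}\n").replace("K=r.calibration(c);p","K=CAL[c];p")
open("h.py","w").write(s)
s=open("f.py").read()
s=s.replace("else: col=((hsv[...,2]>165)|","else:\n            th=cv2.threshold(hsv[...,2][m>0],0,255,cv2.THRESH_OTSU)[0]; bg=np.median(hsv[...,2][(cv2.dilate(m,k,iterations=8)>0)&(cv2.dilate(m,k,iterations=4)==0)]);wh=np.percentile(hsv[...,2][m>0],85);print('bg',bg,'white',wh)\n            col=((hsv[...,2]>(bg+wh)/2)|")
open("f.py","w").write(s)
E
time python3 f.py
```

```text
top bin_seat 2922 2820
bg 102.0 white 132.0
top cartridge_tab 919 920
side bin_seat 1750 126
bg 160.0 white 207.0
side cartridge_tab 882 807
bin (array([ 5.11161870e+02,  5.55120614e+01, -2.75593676e-01,  1.74313731e+00]), np.float64(1.0073175941084473))
   top [ 5.11162e+02  5.55120e+01 -2.76000e-01  1.74300e+00] 0.041
   side [472.59   94.429  -0.697   2.541] 0.958
cart (array([ 437.23815322, -169.77479803,   -0.86353836]), np.float64(0.21675516865212108))
   top [ 437.25  -169.782   -0.864] 0.052
   side [ 440.054 -167.117   -0.86 ] 0.159
real	0m53.040s
user	0m35.137s
sys	0m15.439s
```

View pics/fit.png

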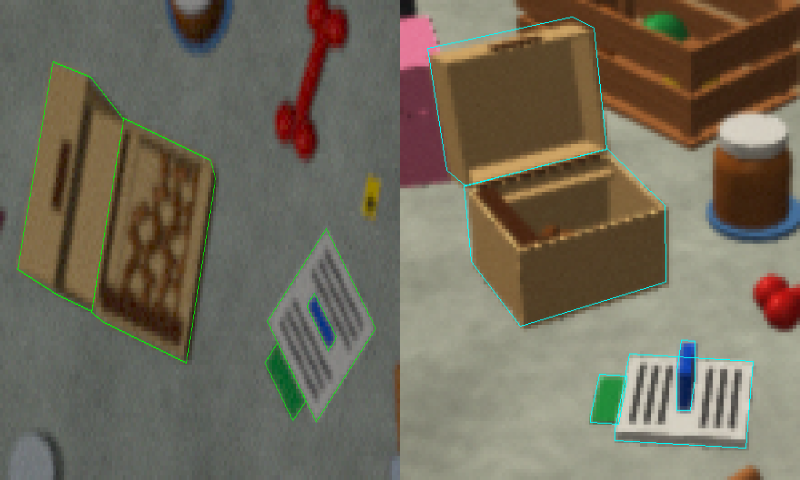

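Fit overlays coincide with both pictures. The crop also confirms the white cartridge (tongue at lower left) and the tan bin with its lip on the robot's side. Moving.

Emit:
drive_tool:
  rows:
    - [[0.1,-1,0.17],[0,0,-0.467]]
    - [[0.1,-1,0.17],[0,0,-0.467]]
    - [[0.1,-1,0.17],[0,0,-0.467]]
    - [[0.1,-1,0.17],[0,0,-0.467]]
    - [[0.1,-1,0.17],[0,0,-0.467]]
    - [[0.1,-1,0.17],[0,0,-0.467]]
    - [[0.1,-1,0.17],[0,0,-0.467]]
  gripper: 0.2
  newtons: 30

```text
time: 2.0
eef_pos: [282.5, 212.6, 266.1]
tcp_rot: [2.073, 2.358, 0.002]
force: [-0.2, 0.3, 0.0]
width: 55.1
gripper_force: 0.0
```

Emit:
drive_tool:
  rows:
    - [[0.3,-1,0],[0,0,-0.479]]
    - [[0.3,-1,0],[0,0,-0.479]]
    - [[0.3,-1,0],[0,0,-0.479]]
    - [[0.3,-1,0],[0,0,-0.479]]
    - [[0.3,-1,0],[0,0,-0.479]]
    - [[0.3,-1,0],[0,0,-0.479]]
    - [[0.3,-1,0],[0,0,-0.479]]
    - [[0.3,-1,0],[0,0,-0.479]]

```text
time: 2.8
eef_pos: [373.0, -85.4, 264.9]
tcp_rot: [2.95, 1.079, -0.0]
force: [0.2, 0.7, 0.3]
width: 54.4
gripper_force: 0.0
```

```bash
cat >> h.py <<'E'
def go(pos,R):
    """print shift/turn fractions from the measured pose to TCP pos (mm), Rotation R"""
    s=r.get_state();R0=Ro.from_rotvec(s["tcp_rot"])
    print("t",round(s["time"],2),"at",np.round(s["eef_pos"],1),"F",np.round(s["force"],1),"q",np.round(s["joints"],2))
    print("shift",np.round((np.array(pos)-s["eef_pos"])/300,3),"turn",np.round(np.degrees((R*R0.inv()).as_rotvec())/120,3))
def tool(yang,tilt=0):
    """pointing down, closing line at yang; tilt about the closing frame raises its +y side"""
    y=np.array([np.cos(yang),np.sin(yang),0]);z=np.array([0,0,-1.])
    R=Ro.from_matrix(np.c_[np.cross(y,z),y,z])
    b=np.array([-np.sin(yang),np.cos(yang),0]) # bin/cart y axis
    return Ro.from_rotvec(-tilt*b)*R
E
python3 -c "
from h import *
go([437.5,-169.5,110],tool(-.8635))"
```

```text
t 2.8 at [373.  -85.4 264.9] F [0.2 0.7 0.3] q [-0.25 -0.02  1.85 -0.    1.31  0.62]
shift [ 0.215 -0.28  -0.516] turn [ 0.    -0.     0.003]
```

Emit:
drive_tool:
  rows:
    - [[0.215,-0.28,-0.4],[0,0,0.003]]
    - [[0.215,-0.28,-0.4],[0,0,0.003]]
    - [[0.215,-0.28,-0.5],[0,0,0.003]]
    - [[0.215,-0.28,-0.5],[0,0,0.003]]
    - [[0.215,-0.28,-0.6],[0,0,0.003]]
    - [[0.215,-0.28,-0.7],[0,0,0.003]]
    - [[0.215,-0.28,-0.78],[0,0,0.003]]
    - [[0.215,-0.28,-0.82],[0,0,0.003]]
    - [[0.215,-0.28,-0.82],[0,0,0.003]]
    - [[0.215,-0.28,-0.82],[0,0,0.003]]

```text
time: 3.8
eef_pos: [437.5, -166.6, 19.4]
tcp_rot: [2.943, 1.098, 0.001]
force: [0.1, -0.4, -0.1]
width: 54.6
gripper_force: 0.0
```

Emit:
drive_tool:
  rows:
    - [[0,0,0],[0,0,0]]
    - [[0,0,0],[0,0,0]]
    - [[0,0,0],[0,0,0]]
    - [[0,0,0],[0,0,0]]
    - [[0,0,0],[0,0,0]]
    - [[0,0,0],[0,0,0]]
    - [[0,0,0],[0,0,0]]
    - [[0,0,0],[0,0,0]]
  gripper: -1
  newtons: 30

```text
time: 4.6
eef_pos: [437.5, -167.7, 19.2]
tcp_rot: [2.944, 1.094, 0.001]
force: [1.0, -0.5, 2.3]
width: 11.7
gripper_force: 30.0
```

```bash
cat >> h.py <<'E'
def cpose(X,h,th,y=0,g=(0,1.6,19.2)):
    """TCP pos,R for tongue tip at bin x=X, slab's lower front edge h over seat, tilt th"""
    B=np.load("bin.npy");b=Ro.from_euler('z',B[2])
    c=np.array([X+79*np.cos(th),y,h+55*np.sin(th)])
    p=c+Ro.from_euler('y',-th).apply(g)
    return b.apply(p)+[B[0],B[1],72],tool(B[2],th)
E
python3 -c "
from h import *
go(*cpose(-58,80,.35))
go(*cpose(-58,15,.35))"
```

```text
t 4.6 at [ 437.5 -167.7   19.2] F [ 1.  -0.5  2.3] q [-0.39  0.38  2.06 -0.    0.7   0.47]
shift [0.278 0.74  0.566] turn [-0.091 -0.142  0.276]
t 4.6 at [ 437.5 -167.7   19.2] F [ 1.  -0.5  2.3] q [-0.39  0.38  2.06 -0.    0.7   0.47]
shift [0.278 0.74  0.349] turn [-0.091 -0.142  0.276]
```

Emit:
drive_tool:
  rows:
    - [[0,0,0.12],[0,0,0]]
    - [[0,0,0.25],[0,0,0]]
    - [[0,0,0.4],[0,0,0]]
    - [[0,0,0.566],[0,0,0]]
    - [[0,0,0.566],[-0.02,-0.03,0.06]]
    - [[0.05,0.13,0.566],[-0.04,-0.07,0.13]]
    - [[0.1,0.26,0.566],[-0.06,-0.1,0.2]]
    - [[0.15,0.4,0.566],[-0.091,-0.142,0.276]]
    - [[0.2,0.53,0.566],[-0.091,-0.142,0.276]]
    - [[0.25,0.66,0.566],[-0.091,-0.142,0.276]]
    - [[0.278,0.74,0.566],[-0.091,-0.142,0.276]]
    - [[0.278,0.74,0.566],[-0.091,-0.142,0.276]]
    - [[0.278,0.74,0.566],[-0.091,-0.142,0.276]]
    - [[0.278,0.74,0.566],[-0.091,-0.142,0.276]]

```text
time: 6.0
eef_pos: [519.5, 53.7, 188.1]
tcp_rot: [2.272, 1.719, 0.298]
force: [0.5, -1.0, -1.3]
width: 11.4
gripper_force: 30.0
```

```bash
cat > v.py <<'E'
import sys
from h import *
# overlay predicted cartridge (from the measured TCP) and bin
g=np.array((0,float(sys.argv[2]),19.2))
s=r.get_state();B=np.load("bin.npy");R0=Ro.from_rotvec(s["tcp_rot"])
Rc=R0*Ro.from_matrix(np.array([[0,1,0],[1,0,0],[0,0,-1.]]).T)  # cart axes: x=tool y, y=tool x, z=-tool z
o=s["eef_pos"]-Rc.apply(g)
print(s["time"],np.round(s["eef_pos"],1),"force",np.round(s["force"],1))
b=Ro.from_euler('z',B[2]);rel=b.inv()*Rc;bo=b.inv().apply(o-[B[0],B[1],72])
print("cart in bin",np.round(bo,1),"eul",np.round(rel.as_euler('xyz'),3),"tip",np.round(bo+rel.apply([-79,0,2.5]),1))
C=[Rc.apply(q)+o for q in(box(-55,55,-52,52,0,12),box(-79,-55,-30,30,0,5))]
vis=[]
for c,(x0,y0,x1,y1) in(("top",(150,140,270,240)),("side",(160,100,280,220))):
    v=cv2.resize(r.get_image(c)[:,:,::-1],None,fx=S,fy=S,interpolation=3)
    for P,col in [(P,(255,255,0)) for P in C]+[(binparts(B)[0],(0,255,0))]:
        h=cv2.convexHull(((proj(c,P)+.5)*S-.5).astype(np.float32));cv2.polylines(v,[np.round(h).astype(int)],True,col,1)
    vis.append(cv2.resize(v[y0*S:y1*S,x0*S:x1*S],(400,400*(y1-y0)//(x1-x0))))
m=max(v.shape[0] for v in vis);vis=[cv2.copyMakeBorder(v,0,m-v.shape[0],0,0,cv2.BORDER_CONSTANT) for v in vis]
cv2.imwrite(sys.argv[1],np.hstack(vis))
E
python3 v.py pics/v1.png 1.6
```

```text
6.0 [519.5  53.7 188.1] force [ 0.5 -1.  -1.3]
cart in bin [15.  -1.1 98. ] eul [-0.002 -0.346  0.   ] tip [-60.1  -1.1  73.5]
```

View pics/v1.png

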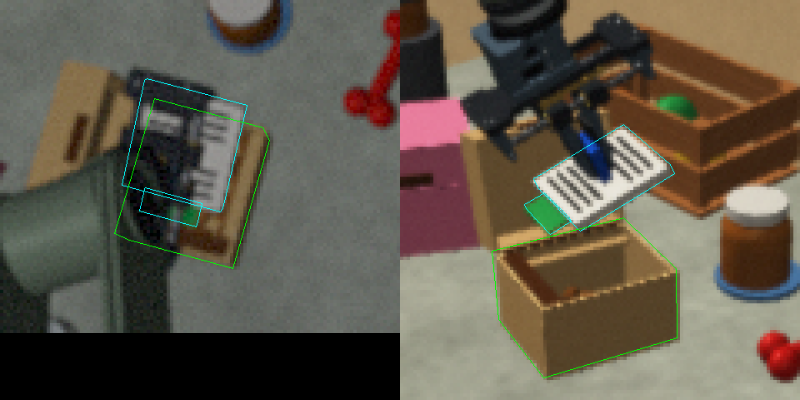

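```bash
python3 -c "
from h import *
for a in [(-58,8),(-58,2),(-75,2)]: go(*cpose(*a,.35))"
```

```text
t 6.1 at [519.9  53.5 188.5] F [ 0.2  0.8 -1.4] q [ 0.18  0.11  1.97 -0.22  0.76  0.59]
shift [ 0.003  0.003 -0.239] turn [ 0.    -0.001  0.001]
t 6.1 at [519.9  53.5 188.5] F [ 0.2  0.8 -1.4] q [ 0.18  0.11  1.97 -0.22  0.76  0.59]
shift [ 0.003  0.003 -0.259] turn [ 0.    -0.001  0.001]
t 6.1 at [519.9  53.5 188.5] F [ 0.2  0.8 -1.4] q [ 0.18  0.11  1.97 -0.22  0.76  0.59]
shift [-0.051  0.019 -0.259] turn [ 0.    -0.001  0.001]
```

Emit:
drive_tool:
  rows:
    - [[0.003,0.003,-0.06],[0,0,0]]
    - [[0.003,0.003,-0.12],[0,0,0]]
    - [[0.003,0.003,-0.17],[0,0,0]]
    - [[0.003,0.003,-0.2],[0,0,0]]
    - [[0.003,0.003,-0.22],[0,0,0]]
    - [[0.003,0.003,-0.235],[0,0,0]]
    - [[0.003,0.003,-0.245],[0,0,0]]
    - [[0.003,0.003,-0.245],[0,0,0]]
    - [[0.003,0.003,-0.245],[0,0,0]]

```text
time: 7.0
eef_pos: [522.7, 54.2, 117.6]
tcp_rot: [2.267, 1.717, 0.303]
force: [-2.7, -5.8, 9.2]
width: 11.9
gripper_force: 30.0
```

```bash
python3 v.py pics/v2.png 1.6; python3 -c "
from h import *
for a in [(-58,2),(-66,2),(-76,2)]: go(*cpose(*a,.35))"
```

```text
7.0 [522.7  54.2 117.6] force [-2.7 -5.8  9.2]
cart in bin [18.1  0.2 27.6] eul [-0.002 -0.352  0.002] tip [-56.9   0.1   2.7]
t 7.1 at [522.7  54.2 117.7] F [-4.  -6.3  8.2] q [ 0.18  0.2   2.07 -0.29  0.57  0.67]
shift [-0.006  0.001 -0.023] turn [ 0.001  0.001 -0.   ]
t 7.1 at [522.7  54.2 117.7] F [-4.  -6.3  8.2] q [ 0.18  0.2   2.07 -0.29  0.57  0.67]
shift [-0.032  0.008 -0.023] turn [ 0.001  0.001 -0.   ]
t 7.1 at [522.7  54.2 117.7] F [-4.  -6.3  8.2] q [ 0.18  0.2   2.07 -0.29  0.57  0.67]
shift [-0.064  0.017 -0.023] turn [ 0.001  0.001 -0.   ]
```

View pics/v2.png

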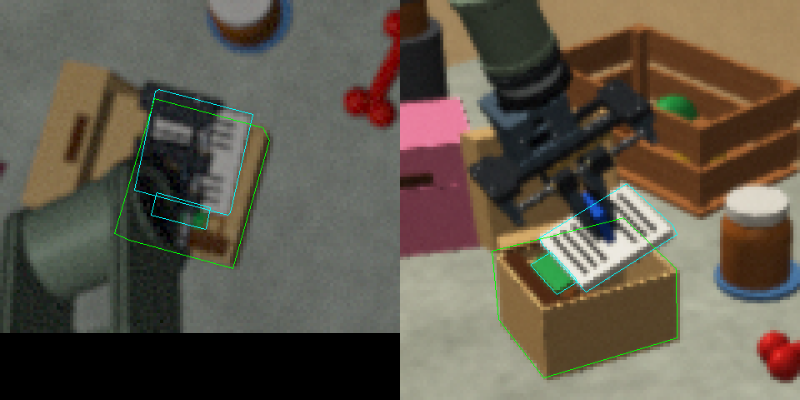

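Emit:
drive_tool:
  rows:
    - [[0,0,0.02],[0,0,0]]
    - [[-0.002,-0.009,0.03],[0,0,0]]
    - [[-0.002,-0.009,0.03],[0,0,0]]
    - [[-0.002,-0.009,0.03],[0,0,0]]

```text
time: 7.5
eef_pos: [520.7, 52.7, 124.2]
tcp_rot: [2.271, 1.719, 0.301]
force: [0.6, 0.2, -2.0]
width: 12.0
gripper_force: 30.0
```

Emit:
drive_tool:
  rows:
    - [[0,0,-0.01],[0,0,0]]
    - [[0,0,-0.02],[0,0,0]]
    - [[0,0,-0.03],[0,0,0]]
    - [[0,0,-0.03],[0,0,0]]
    - [[0,0,-0.03],[0,0,0]]

```text
time: 8.0
eef_pos: [520.2, 52.3, 114.6]
tcp_rot: [2.271, 1.72, 0.298]
force: [0.9, -2.8, -3.4]
width: 11.8
gripper_force: 30.0
```

```bash
python3 -c "
from h import *
for a in [(-58,2),(-66,2),(-76,2)]: go(*cpose(*a,.35,y=-3.))"
```

```text
t 8.0 at [520.2  52.3 114.6] F [ 0.9 -2.8 -3.4] q [ 0.17  0.2   2.08 -0.28  0.57  0.66]
shift [-0.    -0.003 -0.012] turn [ 0.001 -0.002 -0.   ]
t 8.0 at [520.2  52.3 114.6] F [ 0.9 -2.8 -3.4] q [ 0.17  0.2   2.08 -0.28  0.57  0.66]
shift [-0.026  0.005 -0.012] turn [ 0.001 -0.002 -0.   ]
t 8.0 at [520.2  52.3 114.6] F [ 0.9 -2.8 -3.4] q [ 0.17  0.2   2.08 -0.28  0.57  0.66]
shift [-0.058  0.014 -0.012] turn [ 0.001 -0.002 -0.   ]
```

Emit:
drive_tool:
  rows:
    - [[0,-0.003,-0.006],[0,0,0]]
    - [[0,-0.003,-0.012],[0,0,0]]
    - [[-0.013,0.001,-0.012],[0,0,0]]
    - [[-0.026,0.005,-0.012],[0,0,0]]
    - [[-0.04,0.009,-0.012],[0,0,0]]
    - [[-0.05,0.012,-0.012],[0,0,0]]
    - [[-0.05,0.012,-0.012],[0,0,0]]
    - [[-0.05,0.012,-0.012],[0,0,0]]

```text
time: 8.8
eef_pos: [505.1, 56.4, 111.5]
tcp_rot: [2.271, 1.719, 0.3]
force: [-1.1, -2.5, -0.6]
width: 12.1
gripper_force: 30.0
```

```bash
python3 v.py pics/v3.png 1.6; python3 -c "
from h import *
for a in [(-76,2,.35),(-78,2,.25),(-78.5,1,.15),(-79,1,0.07),(-79,0,0)]: go(*cpose(*a,y=-3.))"
```

```text
8.8 [505.1  56.4 111.5] force [-1.1 -2.5 -0.6]
cart in bin [ 0.4 -2.4 21.5] eul [-0.001 -0.347  0.001] tip [-74.7  -2.5  -3.1]
t 8.9 at [505.2  56.4 111.4] F [-1.4 -2.1 -1.2] q [ 0.19  0.19  2.11 -0.3   0.55  0.69]
shift [-0.008  0.    -0.002] turn [ 0.    -0.001 -0.   ]
t 8.9 at [505.2  56.4 111.4] F [-1.4 -2.1 -1.2] q [ 0.19  0.19  2.11 -0.3   0.55  0.69]
shift [-0.001 -0.002 -0.017] turn [ 0.013  0.044 -0.   ]
t 8.9 at [505.2  56.4 111.4] F [-1.4 -2.1 -1.2] q [ 0.19  0.19  2.11 -0.3   0.55  0.69]
shift [ 0.008 -0.004 -0.037] turn [ 0.026  0.09  -0.   ]
t 8.9 at [505.2  56.4 111.4] F [-1.4 -2.1 -1.2] q [ 0.19  0.19  2.11 -0.3   0.55  0.69]
shift [ 0.014 -0.006 -0.051] turn [ 0.037  0.127 -0.   ]
t 8.9 at [505.2  56.4 111.4] F [-1.4 -2.1 -1.2] q [ 0.19  0.19  2.11 -0.3   0.55  0.69]
shift [ 0.019 -0.007 -0.067] turn [ 0.046  0.159 -0.   ]
```

View pics/v3.png

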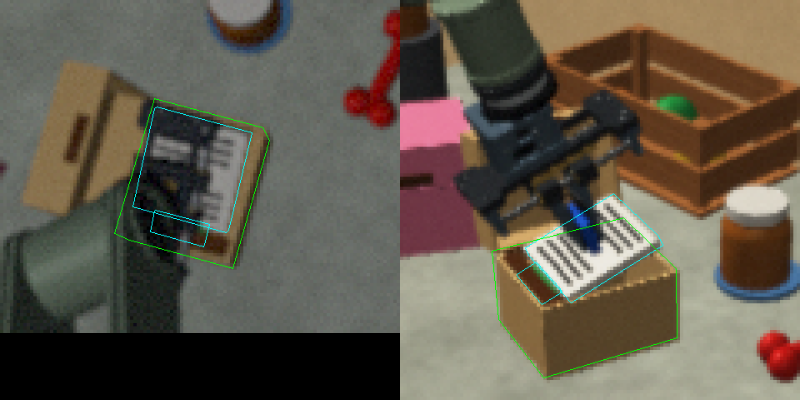

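Emit:
drive_tool:
  rows:
    - [[-0.008,-0.003,-0.002],[0,0,0]]
    - [[-0.006,-0.004,-0.008],[0.006,0.02,0]]
    - [[-0.002,-0.005,-0.017],[0.013,0.044,0]]
    - [[0.002,-0.006,-0.026],[0.02,0.067,0]]
    - [[0.007,-0.007,-0.036],[0.026,0.09,0]]
    - [[0.01,-0.008,-0.043],[0.032,0.108,0]]
    - [[0.013,-0.009,-0.05],[0.037,0.127,0]]
    - [[0.013,-0.009,-0.05],[0.037,0.127,0]]
    - [[0.013,-0.009,-0.05],[0.037,0.127,0]]

```text
time: 9.8
eef_pos: [511.2, 54.0, 97.1]
tcp_rot: [2.459, 1.859, 0.073]
force: [2.5, 0.5, -0.1]
width: 12.2
gripper_force: 30.0
```

```bash
python3 v.py pics/v4.png 1.6; python3 -c "
from h import *
for a in [(-79,1,0),(-79,0,0)]: go(*cpose(*a,y=-3.5))"
```

```text
9.8 [511.2  54.   97.1] force [ 2.5  0.5 -0.1]
cart in bin [ 1.9 -3.   5.9] eul [ 0.003 -0.075 -0.   ] tip [-77.1  -3.    2.5]
t 9.9 at [511.1  54.   97.2] F [ 3.   1.  -1.4] q [ 0.1   0.3   1.93 -0.03  0.84  0.4 ]
shift [-0.002 -0.001 -0.017] turn [ 0.008  0.035 -0.   ]
t 9.9 at [511.1  54.   97.2] F [ 3.   1.  -1.4] q [ 0.1   0.3   1.93 -0.03  0.84  0.4 ]
shift [-0.002 -0.001 -0.02 ] turn [ 0.008  0.035 -0.   ]
```

Emit:
drive_tool:
  rows:
    - [[0.003,-0.001,-0.006],[0.003,0.012,0]]
    - [[0.004,-0.001,-0.012],[0.006,0.024,0]]
    - [[0.004,-0.002,-0.018],[0.008,0.035,0]]
    - [[0.004,-0.002,-0.022],[0.008,0.035,0]]
    - [[0.004,-0.002,-0.022],[0.008,0.035,0]]
    - [[0.004,-0.002,-0.022],[0.008,0.035,0]]

```text
time: 10.5
eef_pos: [512.4, 54.5, 91.6]
tcp_rot: [-2.504, -1.894, 0.0]
force: [0.4, 6.9, 9.0]
width: 11.9
gripper_force: 30.0
```

```bash
python3 v.py pics/v4.png 1.6
```

```text
10.5 [512.4  54.5  91.6] force [0.4 6.9 9. ]
cart in bin [ 1.4 -2.2  0.4] eul [ 0.001  0.002 -0.   ] tip [-77.5  -2.2   3.1]
```

View pics/v4.png

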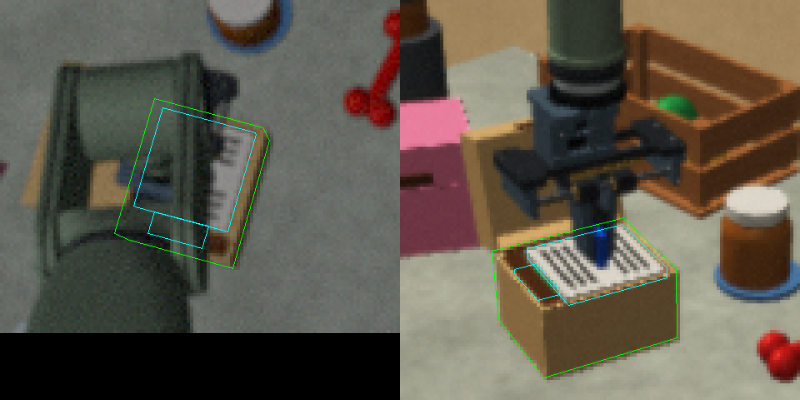

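Emit:
drive_tool:
  rows:
    - [[0.001,0.004,0.002],[0,0,0]]
    - [[0.001,0.004,0.002],[0,0,0]]
    - [[0.001,0.004,0.002],[0,0,0]]

```text
time: 10.9
eef_pos: [512.3, 54.5, 91.5]
tcp_rot: [-2.504, -1.896, 0.004]
force: [1.5, 2.4, 6.3]
width: 11.7
gripper_force: 30.0
```

Emit:
drive_tool:
  rows:
    - [[0,0,0],[0,0,0]]
    - [[0,0,0],[0,0,0]]
    - [[0,0,0],[0,0,0]]
    - [[0,0,0],[0,0,0]]
    - [[0,0,0],[0,0,0]]
  gripper: -0.3

```text
time: 11.4
eef_pos: [510.9, 54.1, 90.4]
tcp_rot: [-2.504, -1.894, 0.008]
force: [1.1, 0.2, -0.3]
width: 32.2
gripper_force: 0.0
```

Emit:
drive_tool:
  rows:
    - [[0,0,0.06],[0,0,0]]
    - [[0,0,0.16],[0,0,0]]
    - [[0,0,0.3],[0,0,0]]
    - [[0,0,0.45],[0,0,0]]
    - [[0,0,0.6],[0,0,0]]
    - [[0,0,0.6],[0,0,0]]
    - [[0,0,0.6],[0,0,0]]

```text
time: 12.1
eef_pos: [511.4, 54.3, 271.5]
tcp_rot: [-2.505, -1.896, 0.004]
force: [-0.7, 0.6, -0.3]
width: 31.7
gripper_force: 0.0
```

```bash
cat >> h.py <<'E'
def bpos(x,y,z):
    B=np.load("bin.npy");return Ro.from_euler('z',B[2]).apply([x,y,z])+[B[0],B[1],72]
def fl(a,u=-105,w=16,v=52):
    """TCP (world) whose -y bottom corner is at flap back point u when the flap is at a"""
    return bpos(-11.5,61+u*np.cos(a)+v*np.sin(a)+w,13-u*np.sin(a)+v*np.cos(a))
E
python3 -c "
from h import *
R=tool(np.load('bin.npy')[2])
go(bpos(-11.5,168,200),R);go(bpos(-11.5,168,104),R)"
```

```text
t 12.1 at [511.4  54.3 271.5] F [-0.7  0.6 -0.3] q [ 0.08  0.19  1.59 -0.    1.36  0.36]
shift [0.115 0.553 0.002] turn [ 0.001 -0.001 -0.   ]
t 12.1 at [511.4  54.3 271.5] F [-0.7  0.6 -0.3] q [ 0.08  0.19  1.59 -0.    1.36  0.36]
shift [ 0.115  0.553 -0.318] turn [ 0.001 -0.001 -0.   ]
```

Emit:
drive_tool:
  rows:
    - [[0.03,0.14,0],[0,0,0]]
    - [[0.06,0.28,0],[0,0,0]]
    - [[0.09,0.42,0],[0,0,0]]
    - [[0.115,0.553,0],[0,0,0]]
    - [[0.115,0.553,0],[0,0,0]]
    - [[0.115,0.553,0],[0,0,0]]
    - [[0.115,0.553,0],[0,0,0]]
  gripper: -1

```text
time: 12.8
eef_pos: [545.0, 219.0, 269.5]
tcp_rot: [-2.504, -1.894, 0.011]
force: [-0.4, -0.0, 0.4]
width: 0.4
gripper_force: 0.0
```

```bash
cat > c.py <<'E'
import sys
from h import *
B=np.load("bin.npy");cy=float(sys.argv[2])
P=[place(q,B[0],B[1],B[2],72) for q in(box(-55,55,-52+cy,52+cy,0,12),box(-6,6,-22+cy,22+cy,12,52))]
vis=[]
for c,(x0,y0,x1,y1) in(("top",(140,145,260,235)),("side",(170,115,260,225))):
    v=cv2.resize(r.get_image(c)[:,:,::-1],None,fx=S,fy=S,interpolation=3)
    for Q,col in [(q,(255,255,0)) for q in P]+[(q,(0,255,0)) for q in binparts(B)]:
        h=cv2.convexHull(((proj(c,Q)+.5)*S-.5).astype(np.float32));cv2.polylines(v,[np.round(h).astype(int)],True,col,1)
    vis.append(cv2.resize(v[y0*S:y1*S,x0*S:x1*S],(400,400*(y1-y0)//(x1-x0))))
m=max(v.shape[0] for v in vis);cv2.imwrite(sys.argv[1],np.hstack([cv2.copyMakeBorder(v,0,m-v.shape[0],0,0,cv2.BORDER_CONSTANT) for v in vis]))
s=r.get_state();print(s["time"],s["eef_pos"])
E
python3 c.py pics/c1.png -2; python3 -c "
from h import *
R=tool(np.load('bin.npy')[2])
go(bpos(-11.5,168,104),R)
for a in np.arange(1.8,-.01,-.1): print(round(a,2),np.round((fl(a)-bpos(-11.5,168,104))/300,3))"
```

```text
12.9 [545.36788694 218.78457481 270.33428347]
t 12.9 at [545.4 218.8 270.3] F [ 0.9 -0.   0.4] q [ 0.36  0.31  1.43 -0.    1.4   0.64]
shift [ 0.001  0.005 -0.314] turn [ 0.001 -0.002  0.001]
1.8 [-0.015 -0.053 -0.002]
1.7 [-0.023 -0.083  0.021]
1.6 [-0.033 -0.115  0.041]
1.5 [-0.042 -0.149  0.058]
1.4 [-0.052 -0.185  0.071]
1.3 [-0.063 -0.221  0.08 ]
1.2 [-0.073 -0.258  0.086]
1.1 [-0.084 -0.296  0.087]
1.0 [-0.094 -0.334  0.085]
0.9 [-0.105 -0.371  0.079]
0.8 [-0.115 -0.407  0.069]
0.7 [-0.125 -0.442  0.055]
0.6 [-0.135 -0.476  0.037]
0.5 [-0.144 -0.507  0.017]
0.4 [-0.152 -0.537 -0.007]
0.3 [-0.16  -0.564 -0.034]
0.2 [-0.167 -0.589 -0.064]
0.1 [-0.173 -0.61  -0.096]
-0.0 [-0.178 -0.629 -0.13 ]
```

View pics/c1.png

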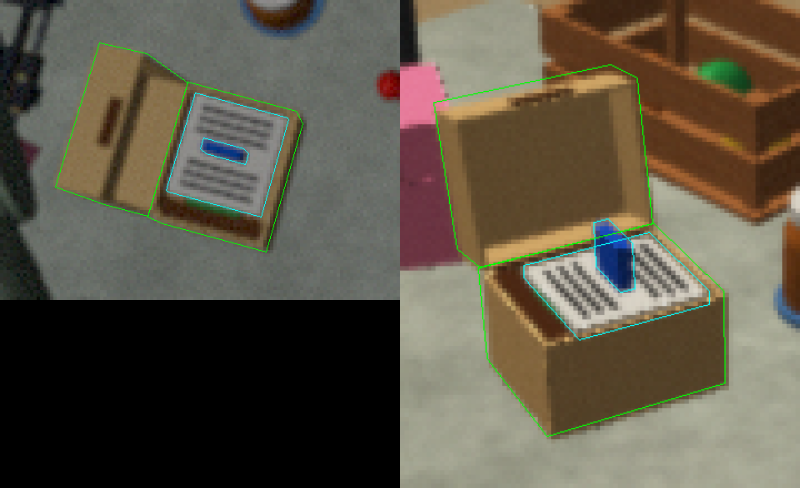

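The cartridge lies flat in its seat, tongue under the lip (top crop px (225,155), side (620,285)), and the flap is still open. Now the flap.

Emit:
drive_tool:
  rows:
    - [[0.001,0.005,-0.12],[0,0,0]]
    - [[0.001,0.005,-0.24],[0,0,0]]
    - [[0.001,0.005,-0.314],[0,0,0]]
    - [[0.001,0.005,-0.314],[0,0,0]]
    - [[0.001,0.005,-0.314],[0,0,0]]

```text
time: 13.4
eef_pos: [546.4, 221.0, 177.2]
tcp_rot: [-2.505, -1.894, 0.006]
force: [0.2, 0.3, 1.6]
width: 0.1
gripper_force: 0.0
```

Emit:
drive_tool:
  rows:
    - [[-0.008,-0.03,0],[0,0,0]]
    - [[-0.015,-0.053,0.005],[0,0,0]]
    - [[-0.019,-0.068,0.013],[0,0,0]]
    - [[-0.023,-0.083,0.021],[0,0,0]]
    - [[-0.028,-0.099,0.031],[0,0,0]]
    - [[-0.033,-0.115,0.041],[0,0,0]]
    - [[-0.037,-0.132,0.05],[0,0,0]]
    - [[-0.042,-0.149,0.058],[0,0,0]]
    - [[-0.047,-0.167,0.065],[0,0,0]]
    - [[-0.052,-0.185,0.071],[0,0,0]]
    - [[-0.057,-0.203,0.076],[0,0,0]]
    - [[-0.063,-0.221,0.08],[0,0,0]]
    - [[-0.068,-0.24,0.083],[0,0,0]]
    - [[-0.073,-0.258,0.086],[0,0,0]]

```text
time: 14.8
eef_pos: [523.8, 143.7, 202.3]
tcp_rot: [-2.504, -1.895, 0.007]
force: [1.7, 1.9, 2.8]
width: 0.3
gripper_force: 1.2
```

Run:
```python
from h import *
c="side";im=r.get_image(c);cv2.imwrite("pics/x.png",im[:,:,::-1])
d=r.cut_out(c,"flap");print([(round(q["conf"],2),q["extent"]) for q in d])
B=np.load("bin.npy").copy()
for a in np.arange(1.7,.7,-.1):
    p=proj(c,binparts([*B[:3],a])[1]);print(round(a,2),np.round([*p.min(0),*p.max(0)]))
go(fl(1.2),tool(B[2]))
```

```text
[(0.6, [183.9, 131.3, 231.7, 175.3]), (0.6, [137.8, 129.7, 184.0, 159.3])]
1.7 [178. 129. 226. 175.]
1.6 [179. 128. 226. 175.]
1.5 [180. 128. 227. 175.]
1.4 [181. 129. 228. 175.]
1.3 [182. 130. 230. 175.]
1.2 [182. 131. 231. 175.]
1.1 [182. 132. 233. 175.]
1.0 [182. 134. 234. 175.]
0.9 [182. 136. 236. 175.]
0.8 [183. 139. 237. 175.]
t 14.9 at [523.4 143.2 202.1] F [0.1 0.3 0.5] q [ 0.25  0.28  1.65 -0.    1.21  0.52]
shift [ 0.002 -0.001 -0.001] turn [ 0.001 -0.003  0.   ]
```

Emit:
drive_tool:
  rows:
    - [[-0.005,-0.019,0.001],[0,0,0]]
    - [[-0.011,-0.038,0.001],[0,0,0]]
    - [[-0.016,-0.057,0],[0,0,0]]
    - [[-0.021,-0.076,-0.001],[0,0,0]]
    - [[-0.027,-0.095,-0.004],[0,0,0]]
    - [[-0.032,-0.113,-0.007],[0,0,0]]
    - [[-0.037,-0.131,-0.012],[0,0,0]]
    - [[-0.042,-0.149,-0.017],[0,0,0]]
    - [[-0.047,-0.167,-0.024],[0,0,0]]
    - [[-0.052,-0.184,-0.031],[0,0,0]]
    - [[-0.057,-0.201,-0.04],[0,0,0]]
    - [[-0.062,-0.218,-0.049],[0,0,0]]
    - [[-0.067,-0.234,-0.059],[0,0,0]]
    - [[-0.071,-0.249,-0.069],[0,0,0]]
    - [[-0.075,-0.264,-0.081],[0,0,0]]
    - [[-0.079,-0.279,-0.093],[0,0,0]]
    - [[-0.083,-0.293,-0.106],[0,0,0]]
    - [[-0.087,-0.306,-0.12],[0,0,0]]
    - [[-0.09,-0.319,-0.135],[0,0,0]]
    - [[-0.094,-0.331,-0.15],[0,0,0]]

```text
time: 16.9
eef_pos: [495.7, 44.6, 156.8]
tcp_rot: [-2.504, -1.895, 0.007]
force: [1.1, -1.3, 2.3]
width: 0.5
gripper_force: 0.8
```

```bash
python3 c.py pics/c2.png 0;python3 -c "
from h import *
R=tool(np.load('bin.npy')[2])
for a in(.1,0,-.03):go(fl(a),R)"
```

```text
17.0 [495.12210503  44.72887917 156.30185635]
t 17.0 at [495.1  44.7 156.3] F [-0.7 -0.4 -0.1] q [ 0.07  0.25  1.82 -0.    1.08  0.34]
shift [-0.004 -0.025 -0.03 ] turn [ 0.001 -0.003  0.   ]
t 17.0 at [495.1  44.7 156.3] F [-0.7 -0.4 -0.1] q [ 0.07  0.25  1.82 -0.    1.08  0.34]
shift [-0.009 -0.043 -0.064] turn [ 0.001 -0.003  0.   ]
t 17.0 at [495.1  44.7 156.3] F [-0.7 -0.4 -0.1] q [ 0.07  0.25  1.82 -0.    1.08  0.34]
shift [-0.01  -0.048 -0.075] turn [ 0.001 -0.003  0.   ]
```

View pics/c2.png

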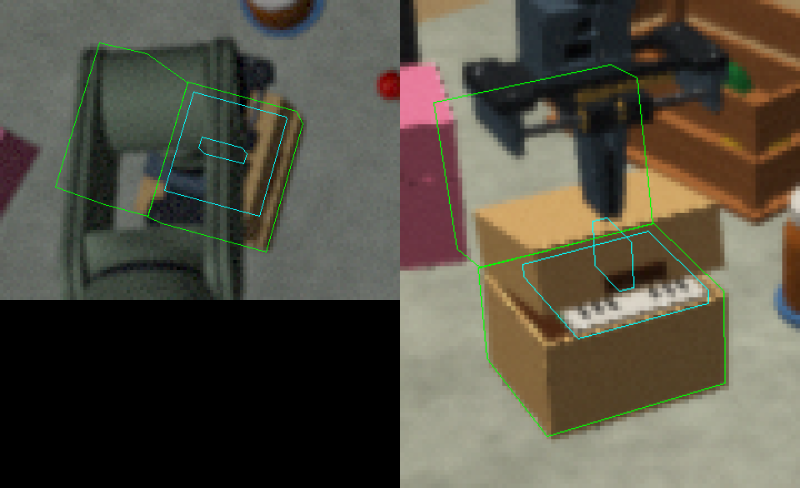

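Emit:
drive_tool:
  rows:
    - [[-0.004,-0.015,-0.012],[0,0,0]]
    - [[-0.007,-0.025,-0.024],[0,0,0]]
    - [[-0.009,-0.035,-0.036],[0,0,0]]
    - [[-0.012,-0.043,-0.048],[0,0,0]]
    - [[-0.014,-0.05,-0.058],[0,0,0]]
    - [[-0.015,-0.054,-0.064],[0,0,0]]
    - [[-0.015,-0.054,-0.068],[0,0,0]]
    - [[-0.015,-0.054,-0.068],[0,0,0]]
    - [[-0.015,-0.054,-0.068],[0,0,0]]

```text
time: 17.9
eef_pos: [491.1, 28.4, 137.2]
tcp_rot: [-2.504, -1.896, 0.008]
force: [-1.9, -1.5, 6.0]
width: 0.5
gripper_force: 2.6
```

Force has risen to 6 N at z = 137 mm, the shut height; press slightly more, then lift off and check.

Emit:
drive_tool:
  rows:
    - [[0,0,-0.004],[0,0,0]]
    - [[0,0,-0.008],[0,0,0]]
    - [[0,0,-0.008],[0,0,0]]
    - [[0,0,-0.008],[0,0,0]]

```text
time: 18.3
eef_pos: [491.2, 28.3, 137.0]
tcp_rot: [-2.505, -1.896, 0.006]
force: [-6.6, -2.4, 19.4]
width: 0.7
gripper_force: 9.8
```

Emit:
drive_tool:
  rows:
    - [[0,0,0.03],[0,0,0]]
    - [[0,0,0.15],[0,0,0]]
    - [[-0.1,-0.1,0.3],[0,0,0]]
    - [[-0.2,-0.3,0.4],[0,0,0]]
    - [[-0.3,-0.5,0.4],[0,0,0]]
    - [[-0.4,-0.7,0.4],[0,0,0]]
    - [[-0.4,-0.9,0.4],[0,0,0]]
    - [[-0.4,-0.9,0.4],[0,0,0]]
    - [[-0.4,-0.9,0.4],[0,0,0]]

```text
time: 19.2
eef_pos: [370.4, -244.5, 254.6]
tcp_rot: [2.508, 1.892, -0.007]
force: [0.5, 0.2, 0.9]
width: 0.9
gripper_force: 0.0
```

```bash
python3 - <<'E'
import numpy as np
B=np.load("bin.npy");np.save("bin_open.npy",B);B[3]=0;np.save("bin.npy",B)
E
python3 c.py pics/c3.png 0
```

```text
19.3 [ 370.96059596 -243.60356698  254.27846839]
```

View pics/c3.png

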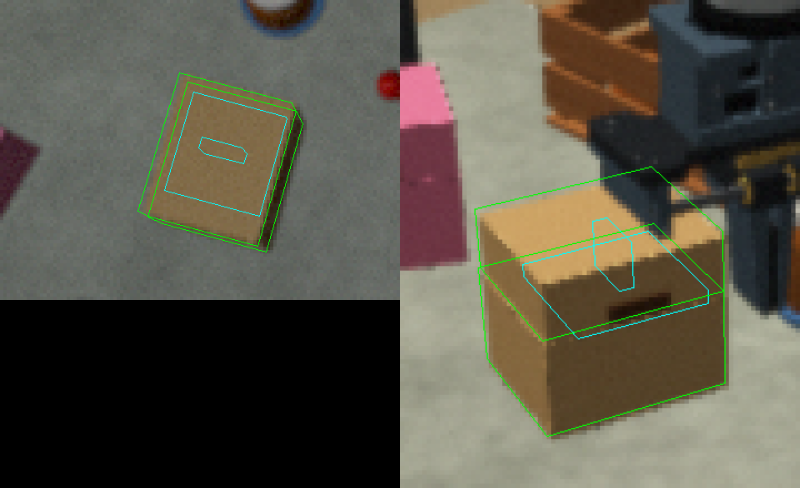

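The flap outline matches the shut model in both views, and it met a hard stop at 19 N. The arm is clear of everything.

```bash
python3 -c "
from station import r
print(r.sign_off())"
```

```text
the job is handed in; nothing more can be done
None
```

I hooked and seated the white cartridge flat in the tan bin, shut the flap gently, and handed the job in at about 19 s; the final pictures match the shut bin, but no verdict was returned.

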